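# Sweep a packed carton for stray staples with a pinpointer probe

## Robot

A 6-joint arm with a two-finger parallel gripper is mounted at the origin on the work surface. World frame = base frame: x ahead of the robot, y to its left, z up, the work surface at z = 0. Lengths are in m, angles in rad, forces in N, time in s.
With the tool pointing down it reaches from about 0.3 to 0.85 m from the base axis. Payload 5.4 kg.
Tool frame: the origin (TCP) lies between the finger pads; the fingertips stand 22 mm ahead of it and the grasp point (between the pads) lies 3 mm ahead of it; x points along the fingers, y is the direction in which the jaws open and shut, and the axes are right-handed (so a half turn about x gives the same grasp; the last joint's range is limited). The gripper opens to 85 mm and grips with 20 to 120 N. Pads are 22 mm wide; open, the fingers measure 114 mm over their backs; the gripper's body (76 mm by 85 mm) begins 54 mm behind the grasp point. The pads swing forward as they close: fully open they stand 13 mm farther back than shut.
Start: joints at [-1.323, 0.158, 1.597, -0, 1.386, -0.21], TCP at [0.254, -0.516, 0.225] pointing down, gripper open.
Joint ranges: [-2.91, 2.91], [-0.94, 2.29], [0.18, 2.7], [-1.29, 4.43], [0.17, 2.64], [-3, 3]. Speed limits (rad/s): [2.57, 2.57, 3.14, 3.14, 3.14, 3.14].

## Interface

Orientations are given as a rotation vector (axis times angle).
In Python, from bench import env, optics gives the robot as it stands.
- The arm moves only by the tool move_arm, never from a script. Its argument "targets" is a list that holds one entry, the list of rows, each a list of 5 numbers: the closure in counts, from 0 (fully open) to 255 (shut), then the shift along the world's x, y, z in m, then the turn about the world's z in degrees. A call has 1 to 12 rows; each row shifts and turns the commanded pose from where the row before left it; what a row does not reach is not made up. A row lasts 1/12 s, in which the tool goes at most 41.7 mm and 7.16 degrees, less where a joint would pass 70% of its speed; a pose out of reach is approached as far as the arm can. A call with a gripper value outside its range is refused whole. The fingers move at their own pace and stop on an object; "grip_force" is the grip in N (left out, the last holds). Time passes only in rows, so rows that do not move let the fingers close. It gives the time, the measured TCP pose, the force and the opening at its end, in the units of the state.
- env.read_state(): the state, without advancing time (a new reading comes with each control period).
- optics.read_camera(name): name is "side" or "top"; returns a dict with "color" (400x640x3 uint8, red, green, blue), "range_z" (400x640 float32, m along the optical axis (not along the pixel's ray), 0 where there is no reading), "mtx" (3x3 intrinsics, pixels), "D" ([k1, k2, p1, p2, k3] as OpenCV has them; the pictures are not rectified), "position" and "rotation" of the camera in the world. Camera axes: x right, y up, looking along -z (the intrinsics and any distortion apply to the point x, -y, -z); pixel columns grow to the right and rows downward; lengths in m; the calibration is good to about 2 mm. A picture is of the moment at which its call begins.
- env.finish_job(): hands the job in, once; it reports no verdict.
The state is a dict: "time": time; "joint_pos": joint angles; "qvel": joint speeds; "effort": joint torques, N m; "ee_pos": TCP position; "orientation": TCP orientation; "contact_force": force on the tool from outside, world axes, zero at the start; "ft_torque": the same for the moment, N m; "grip_width": opening from 0.0 (shut) to 1.0 (fully open).
Only numpy, scipy, OpenCV 4.12 (cv2) and the standard library are available. Lean on these libraries where they do the work, as an engineer would, in place of code of your own. Each camera call takes 0.05 s, during which the arm holds its last target. There are 200 camera calls.

## Task

Take the orange-handled metal-finder probe out of its wooden block and, keeping it upright and never letting it touch the carton or the blue sleeve, pass its tip slowly (well under 10 cm a second) along the taped seam, about a centimetre above it, from the red dot to the green dot. Then lower the stem straight down the middle of the blue sleeve in the carton's top until the yellow band on the stem is level with the sleeve's mouth. Finish while still holding the probe there, upright, centred and still, and leave the tape roll, the label box and the jar where they stand.

Things in the scene. Friction and masses are not known exactly. Their poses are not given: they have to be found in the camera images.
- probe_grip (a point): Centre of the handle of the loose metal-finder probe, which stands upright in the wooden block. The handle is an orange upright bar, 26 mm along its x axis, 20 mm along its y axis, 74 mm tall (37 mm above and below this point, which starts 141 mm above the table). z points up along the probe. A good grasp: from above, closing along y on the 20 mm width.
- probe_tip (a point): The lower end of the probe's steel stem, on its axis, 133 mm straight below probe_grip; same axes. At the start it is hidden inside the block.
- block: Fixed wooden block 70 x 70 mm and 98 mm tall that holds the probe upright; origin at the centre of its underside, z up. A 14 mm hole, 94 mm deep, goes down the middle of its top; the 90 mm stem hangs in it and must be lifted straight up by more than 90 mm to come out.
- carton: Fixed, heavy cardboard carton 200 mm (x) by 260 mm (y) and 75 mm tall; origin at the centre of its underside, z up. A tan tape strip 48 mm wide runs along y across its top, with the dark seam line along the middle of the tape, 15 mm to the +x side of the carton's centre.
- seam_start (a point): Centre of the red dot (18 mm diameter) on the seam line, on the top of the tape, 76 mm above the table. The seam runs straight from here along the carton's -y axis; same axes as the carton.
- seam_end (a point): Centre of the green dot (18 mm diameter) on the seam line, on the top of the tape, 140 mm from the red dot along the carton's -y axis; same axes as the carton.
- sleeve_mouth (a point): Centre of the mouth of the blue plastic sleeve, an upright round bore 28 mm wide and 76 mm deep in the carton's top, 75 mm to the -x side and 40 mm to the -y side of the red dot in the carton's axes. The mouth is 83 mm above the table, 8 mm above the carton's top; the sleeve is 40 mm across, its flange 56 mm.
- probe: The whole probe, about 0.12 kg. Below the handle (see probe_grip) is a black collar, 34 mm across and 6 mm thick, that rests on the block; from it a straight steel stem, 10 mm thick and 90 mm long, hangs on the same axis. A yellow band 20 mm long runs round the stem 35 to 55 mm above the tip. Origin at the collar's underside, 90 mm above the tip, 43 mm below the handle's centre.
- tape_roll: Bystander: loose roll of tan packing tape lying flat, 96 mm in diameter, 46 mm tall; origin at the centre of its underside.
- label_box: Bystander: loose white box of labels with a green band, 75 x 55 x 40 mm tall; origin at the centre of its underside.
- staple_jar: Bystander: loose jar with a grey cap, 56 mm in diameter, 65 mm tall; origin at the centre of its underside.
There are look-alikes about, which are no part of the job. Of the things that look like the probe, the smallest one is meant.

How it is judged:
On the way, in this order (a step that is already met when the one before it is completed fails the run):
1. the probe is lifted clear of the wooden block by the fingers (height (world z) of probe_tip above 0.104 m and contact force between the fingers and probe above 1 N), for 0.1 s.
2. the probe's tip is close above the seam, over the red dot (within 10 mm sideways, 12 mm along, 1 to 22 mm up) (x of probe_tip in the frame of seam_start between -0.01 and 0.01 m and y of probe_tip in the frame of seam_start between -0.012 and 0.012 m and z of probe_tip in the frame of seam_start between 0.001 and 0.022 m), for 0.04 s.
3. the probe's tip is close above the seam, a quarter of the way along the seam (within 10 mm sideways, 12 mm along, 1 to 22 mm up) (x of probe_tip in the frame of seam_start between -0.01 and 0.01 m and y of probe_tip in the frame of seam_start between -0.047 and -0.023 m and z of probe_tip in the frame of seam_start between 0.001 and 0.022 m), for 0.04 s.
4. the probe's tip is close above the seam, half-way along the seam (within 10 mm sideways, 12 mm along, 1 to 22 mm up) (x of probe_tip in the frame of seam_start between -0.01 and 0.01 m and y of probe_tip in the frame of seam_start between -0.082 and -0.058 m and z of probe_tip in the frame of seam_start between 0.001 and 0.022 m), for 0.04 s.
5. the probe's tip is close above the seam, three quarters of the way along the seam (within 10 mm sideways, 12 mm along, 1 to 22 mm up) (x of probe_tip in the frame of seam_start between -0.01 and 0.01 m and y of probe_tip in the frame of seam_start between -0.117 and -0.093 m and z of probe_tip in the frame of seam_start between 0.001 and 0.022 m), for 0.04 s.
6. the probe's tip is close above the seam, over the green dot (within 10 mm sideways, 12 mm along, 1 to 22 mm up) (x of probe_tip in the frame of seam_start between -0.01 and 0.01 m and y of probe_tip in the frame of seam_start between -0.152 and -0.128 m and z of probe_tip in the frame of seam_start between 0.001 and 0.022 m), for 0.04 s.
At the end, for the whole second after the job is handed in: The probe hangs in the fingers, touching nothing else, with its tip 33 to 57 mm below the sleeve's mouth and within 6 mm of the bore's axis, within 0.08 rad of upright and slower than 10 mm/s; the tape roll, label box and jar are within 20 mm of where they started (z of probe_tip in the frame of sleeve_mouth between -0.057 and -0.033 m and horizontal distance between probe_tip and sleeve_mouth below 0.006 m and angle between probe's own z axis and vertical below 0.08 rad and contact force between the fingers and probe above 1 N and contact force between probe and carton below 0.2 N and linear speed of probe below 0.01 m/s and distance of each of tape_roll, label_box, staple_jar from where it was at the start of the episode below 0.02 m); the arm keeps its last pose, push and grip.
It fails at once if the probe touches the carton or its sleeve (more than 0.5 N) (contact force between probe and carton above 0.5 N).
It fails at once if the probe moves faster than 100 mm/s while its tip is close above the seam between the dots (x of probe_tip in the frame of seam_start between -0.012 and 0.012 m and y of probe_tip in the frame of seam_start between -0.125 and -0.015 m and z of probe_tip in the frame of seam_start between -0.001 and 0.022 m and linear speed of probe above 0.1 m/s).
It fails at once if the probe leans more than 0.3 rad from upright (angle between probe's own z axis and vertical above 0.3 rad).
It fails at once if a bystander is moved by more than 20 mm (distance of any of tape_roll, label_box, staple_jar from where it was at the start of the episode above 0.02 m).
It also fails if it takes over 58 s, if anything falls off the work surface, if the arm or the gripper's body presses on something with over 40 N, if the wrist force passes 120 N, or if a joint passes its speed limit or range.

## Working session

There is one attempt and no reset: what is moved stays moved. The work goes in short steps, Python scripts to look and compute and a tool call to move; the robot and the scene stay as the last step left them, time stands still between calls to the robot, and variables do not carry over. Pictures are saved under pics/ and viewed, and the job is handed in when it is done.

Besides the shell and the picture viewer there is one more tool, called after ">>>" as a command line: name --argument value ..., lists and objects as JSON in quotes. move_arm: Moves the arm, as the interface text tells. Its arguments: {"type":"object","properties":{"targets":{"type":"array"},"grip_force":{"type":"number"}},"required":["targets"]}

```bash
ls; mkdir -p pics; cat > h.py <<'E'
import numpy as np, cv2
from bench import env, optics
def grab(n):
    d=optics.read_camera(n); return d
def save(d,fn): cv2.imwrite(fn,d["color"][:,:,::-1])
def ray(d,u,v):
    p=cv2.undistortPoints(np.array([[[u,v]]],float),np.array(d["mtx"],float),np.array(d["D"],float))[0,0]
    c=np.array([p[0],-p[1],-1.0]); R=np.array(d["rotation"])
    if R.shape!=(3,3): R=cv2.Rodrigues(R.astype(float))[0]
    return np.array(d["position"],float),R@c
def onz(d,u,v,z):
    o,r=ray(d,u,v); return o+r*(z-o[2])/r[2]
def depthpt(d,u,v):
    o,r=ray(d,u,v); return o+r*d["range_z"][int(round(v)),int(round(u))]
def proj(d,P):
    R=np.array(d["rotation"])
    if R.shape!=(3,3): R=cv2.Rodrigues(R.astype(float))[0]
    c=R.T@(np.array(P)-np.array(d["position"])); c=np.array([c[0],-c[1],-c[2]])
    return cv2.projectPoints(c.reshape(1,1,3),np.zeros(3),np.zeros(3),np.array(d["mtx"],float),np.array(d["D"],float))[0].ravel()
E
python3 - <<'E'
from h import *
import pickle
print(env.read_state())
for n in("side","top"):
    d=grab(n); save(d,f"pics/{n}0.png"); pickle.dump(dict(d),open(n+"0.pkl","wb"))
    print(n,d["position"],d["rotation"],d["mtx"],d["D"])
E
```

```text
pics
{'time': 0.0, 'joint_pos': array([-1.32310286e+00,  1.59095226e-01,  1.59824791e+00, -8.29846650e-06,
        1.38622954e+00, -2.10094494e-01]), 'qvel': array([-2.13209925e-05, -1.12917401e-03, -5.04316268e-04, -8.81409260e-04,
        3.99175131e-04, -7.21602308e-04]), 'effort': array([-4.03645008e-04, -3.96007597e+01, -3.31428552e+01, -3.85792973e-04,
        8.62436456e-03,  1.10800781e-05]), 'ee_pos': array([ 0.25395308, -0.51517677,  0.22358314]), 'orientation': array([ 1.96775822,  0.46045451, -1.9678499 ]), 'contact_force': array([-0.14323755, -0.87500106, -0.26532205]), 'ft_torque': array([-0.04685813, -0.01011473, -0.0202335 ]), 'grip_width': 0.9977811676915951}
side [0.50992501 0.92268475 0.69646948] [ 0.07916444 -1.45532004 -2.72914713] [[446.03236391   0.         322.89652169]
 [  0.         446.03236391 204.04175073]
 [  0.           0.           1.        ]] [0.03434159 0.         0.         0.         0.        ]
top [0.49696148 0.04258061 1.02989607] [ 0.09650956 -0.03341236 -1.54508205] [[419.3829546    0.         327.71278164]
 [  0.         419.3829546  200.56222567]
 [  0.           0.           1.        ]] [0.03183861 0.         0.         0.         0.        ]
```

View pics/side0.png

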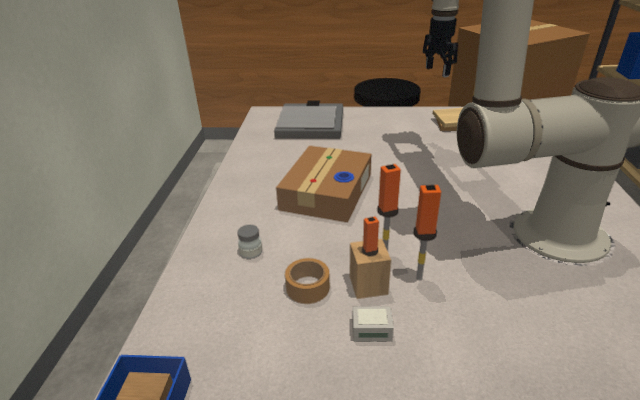

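View pics/top0.png

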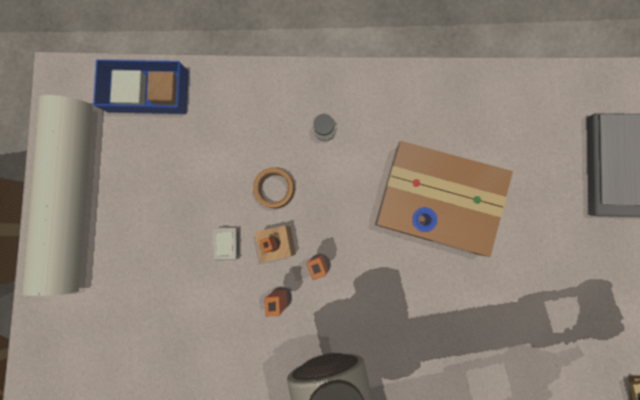

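The side view has three orange-handled candidates: a tall one at (389,190), a tall one at (428,212), and a small one in the block at (371,235). In the top view these are at (317,267), (275,303) and (267,242). The smallest, in the wooden block, fits the description. I'll check it in a crop and measure it.

```bash
cat > m.py <<'E'
from h import *
import pickle
T=pickle.load(open("top0.pkl","rb"));S=pickle.load(open("side0.pkl","rb"))
def masks(d):
    h=cv2.cvtColor(d["color"],cv2.COLOR_RGB2HSV); return h
def blobs(m,mn=8):
    n,l,s,c=cv2.connectedComponentsWithStats(m.astype(np.uint8)); return [(s[i],c[i]) for i in range(1,n) if s[i][4]>=mn],l
if __name__=="__main__":
    for nm,d in(("T",T),("S",S)):
        h=masks(d); H,Sx,V=cv2.split(h)
        print(nm,"range",d["range_z"].min(),d["range_z"].max())
        for k,m in(("orange",(H<=11)&(Sx>190)&(V>90)),("red",((H<4)|(H>174))&(Sx>150)&(V>90)),("green",(H>50)&(H<90)&(Sx>90)),("blue",(H>108)&(H<128)&(Sx>140))):
            for s,c in blobs(m)[0]: print(nm,k,s,c.round(1))
    c=np.hstack([cv2.resize(T["color"][200:330,220:350],(400,400),interpolation=cv2.INTER_CUBIC),cv2.resize(S["color"][150:310,320:480],(400,400),interpolation=cv2.INTER_CUBIC)])
    cv2.imwrite("pics/crop1.png",c[:,:,::-1])
    c=np.hstack([cv2.resize(T["color"][130:265,370:520],(400,360),interpolation=cv2.INTER_CUBIC),cv2.resize(S["color"][140:220,275:375],(400,360),interpolation=cv2.INTER_CUBIC)])
    cv2.imwrite("pics/crop2.png",c[:,:,::-1])
E
python3 m.py
```

```text
T range 0.0 1.926458
T red [414 180   5   6  22] [415.9 182.7]
T green [474 197   6   6  28] [476.8 199.5]
T blue [108  61  11   2  12] [113.1  61.1]
T blue [136  61  11   2  16] [140.6  61.6]
T blue [149  62  26   1  26] [161.5  62. ]
T blue [175  62   5  17  50] [177.8  69.9]
T blue [143  70   4   4  13] [144.8  71.2]
T blue [178  80   2   8   9] [178.1  83.3]
T blue [145 101  19   6  44] [150.8 104.6]
T blue [ 95 103  19   3  37] [104.1 104.4]
T blue [170 105   8   3   9] [173.4 106. ]
T blue [414 209  22  22 228] [424.6 219.4]
S range 0.0 3.38412
S orange [381 165  19  46 514] [390.7 185.5]
S orange [418 185  23  49 747] [428.6 208.3]
S orange [365 217  13   8  51] [370.9 221.1]
S red [311 179   5   3   9] [312.8 180.2]
S green [327 156   5   3   8] [328.9 156.9]
S blue [617  33  23  46 478] [630.7  57.5]
S blue [334 172  19  10 134] [343.4 176.8]
S blue [  96  355   94   45 1830] [147.9 373.1]
```

View pics/crop1.png

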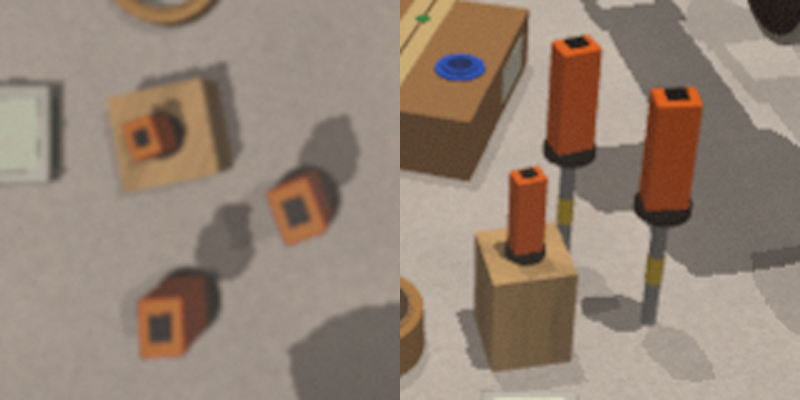

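View pics/crop2.png

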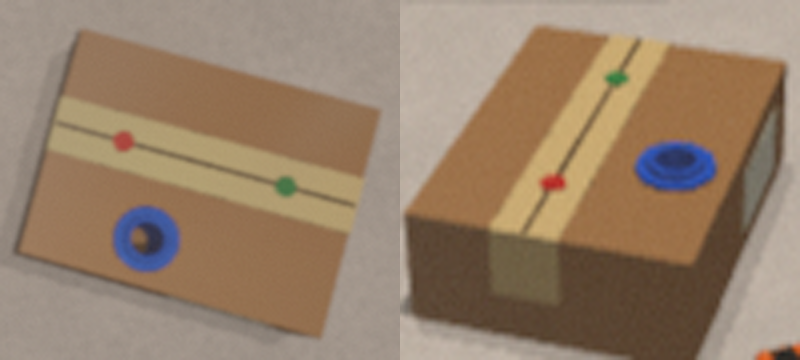

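```bash
python3 - <<'E'
from m import *
r=onz(T,415.9,182.7,.076);g=onz(T,476.8,199.5,.076)
print("T dots",r,g,np.linalg.norm(r-g)); 
r2=onz(S,312.8,180.2,.076);g2=onz(S,328.9,156.9,.076)
print("S dots",r2,g2,np.linalg.norm(r2-g2))
d=(g-r)[:2];d/=np.linalg.norm(d); ey=-d; ex=np.array([ey[1],-ey[0]])
print("yaw carton",np.degrees(np.arctan2(ex[1],ex[0])))
print("sleeve pred",r[:2]-.075*ex-.04*ey,"T meas",onz(T,424.6,219.4,.083),"S meas",onz(S,343.4,176.8,.083))
for n,u,v in(("p",268,242),("d1",317,267),("d2",275,303)):
    print(n,depthpt(T,u,v))
for n,u,v in(("p",371,220),("d1",390,168),("d2",429,188),("p mid",371,235)):
    print(n,depthpt(S,u,v))
# block top by depth
o=np.array(T["position"])
pts=[]
for v in range(215,275):
    for u in range(245,305):
        P=depthpt(T,u,v)
        if .09<P[2]<.105: pts.append(P)
pts=np.array(pts); print(len(pts),pts.mean(0)); rr=cv2.minAreaRect(pts[:,:2].astype(np.float32)*1000);print(rr)
E
```

```text
T dots [ 0.62113536 -0.11713435  0.076     ] [ 0.58592474 -0.25260177  0.076     ] 0.1399686064623048
S dots [ 0.62037727 -0.11610565  0.076     ] [ 0.58400837 -0.25192647  0.076     ] 0.14060580907480855
yaw carton -14.56989452968613
sleeve pred [ 0.53848481 -0.13698094] T meas [ 0.53801947 -0.13592298  0.083     ] S meas [ 0.53749018 -0.12467004  0.083     ]
p [0.48019462 0.19681545 0.17960356]
d1 [0.43748565 0.09200524 0.24099583]
d2 [0.36888313 0.16853864 0.2386266 ]
p [0.47412794 0.20480496 0.17825483]
d1 [0.43455874 0.10065968 0.23770598]
d2 [0.36438978 0.17734258 0.2374224 ]
p mid [0.47307547 0.2109902  0.14572038]
791 [0.47571128 0.19960378 0.09782673]
((475.6282958984375, 202.1400909423828), (69.96773529052734, 69.87205505371094), 13.281564712524414)
```

```bash
python3 - <<'E'
from m import *
R=cv2.Rodrigues(env.read_state()["orientation"])[0]
print("tool axes x,y,z:",R[:,0].round(3),R[:,1].round(3),R[:,2].round(3),"yaw of y",np.degrees(np.arctan2(R[1,1],R[0,1])))
for nm,d,(u0,u1,v0,v1) in(("T",T,(245,305,215,275)),("S",S,(350,395,205,260))):
    P=np.array([depthpt(d,u,v) for v in range(v0,v1) for u in range(u0,u1)])
    for a,b in((.172,.186),(.115,.17)):
        q=P[(P[:,2]>a)&(P[:,2]<b)]
        q=q[np.hypot(q[:,0]-.476,q[:,1]-.201)<.03]
        if len(q)>5: print(nm,a,len(q),q.mean(0).round(4),q.min(0).round(4),q.max(0).round(4),cv2.minAreaRect(q[:,:2].astype(np.float32)*1000))
h=cv2.cvtColor(T["color"],cv2.COLOR_RGB2HSV)
c=T["color"][228:258,250:290]; cv2.imwrite("pics/crop3.png",cv2.resize(c,(800,600),interpolation=cv2.INTER_CUBIC)[:,:,::-1])
c=S["color"][210:300,340:400]; cv2.imwrite("pics/crop4.png",cv2.resize(c,(400,600),interpolation=cv2.INTER_CUBIC)[:,:,::-1])
E
```

```text
tool axes x,y,z: [-0.     0.002 -1.   ] [ 0.442 -0.897 -0.002] [-0.897 -0.442 -0.   ] yaw of y -63.77013976130584
T 0.172 128 [0.4757 0.2017 0.1778] [0.4617 0.1893 0.172 ] [0.4903 0.214  0.1827] ((475.5203857421875, 202.26307678222656), (25.854610443115234, 20.10114860534668), 21.35430335998535)
T 0.115 58 [0.4769 0.1935 0.144 ] [0.4606 0.1887 0.1175] [0.4902 0.2046 0.1696] ((474.0028076171875, 194.61447143554688), (14.07327651977539, 30.371156692504883), 78.20639038085938)
S 0.172 99 [0.4755 0.2056 0.1765] [0.4602 0.1897 0.1722] [0.4897 0.2175 0.18  ] ((474.626708984375, 203.0900115966797), (26.174903869628906, 22.94354248046875), 20.625974655151367)
S 0.115 331 [0.4752 0.2106 0.1433] [0.46   0.1991 0.115 ] [0.4896 0.2171 0.17  ] ((476.09912109375, 209.96485900878906), (16.15165138244629, 30.407245635986328), 78.67876434326172)
```

View pics/crop3.png

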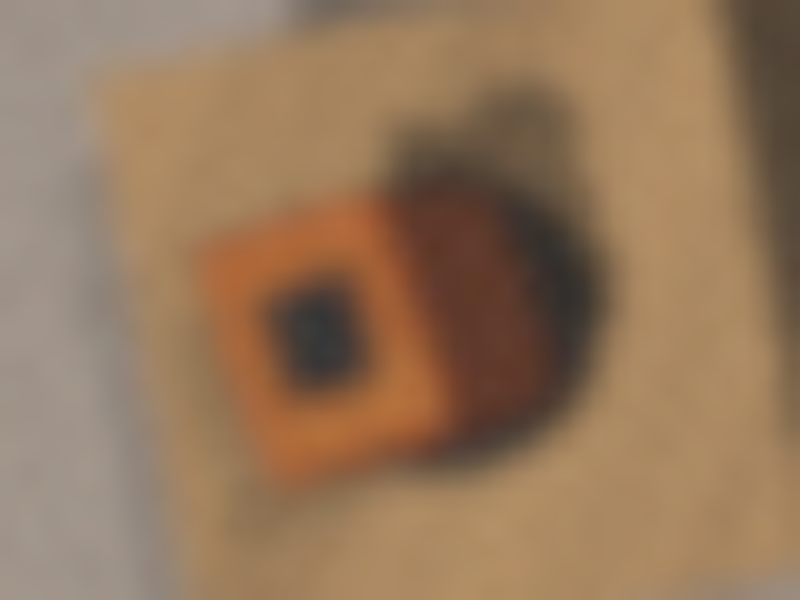

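View pics/crop4.png

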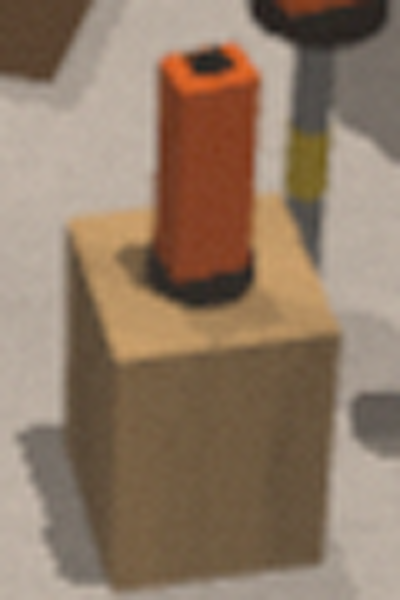

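The crops show the small probe in the block, side crop handle at (210,170), collar resting on the block top. The two tall probes stand free, about 0.24 m high. The handle centre is at (0.4755, 0.2023) and its long axis has a yaw of about 21°. I'll go over it at safe height.

>>> move_arm --targets '[[[0,0,0,0.025,-1.5],[0,0,0,0.025,-1.5],[0,0.01,0.03,0.025,-1.5],[0,0.01,0.03,0.02,-1.2],[0,0.01,0.03,0,0],[0,0.01,0.03,0,0],[0,0.01,0.03,0,0],[0,0.01,0.03,0,0],[0,0.01,0.03,0,0],[0,0.01,0.03,0,0],[0,0.01,0.03,0,0],[0,0.01,0.03,0,0]]]' --grip_force 40

```text
time: 1.1
ee_pos: [0.3541, -0.2141, 0.3192]
orientation: [2.026, 0.367, -2.027]
contact_force: [0.6, -0.6, 0.5]
grip_width: 1.003
```

>>> move_arm --targets '[[[0,0.01,0.03,0,0],[0,0.01,0.03,0,0],[0,0.01,0.03,0,0],[0,0.01,0.03,0,0],[0,0.01,0.03,0,0],[0,0.01,0.03,0,0],[0,0.01,0.03,0,0],[0,0.01,0.03,0,0],[0,0.01,0.03,0,0],[0,0.01,0.03,0,0],[0,0.01,0.03,0,0],[0,0,0,0,0]]]'

```text
time: 2.1
ee_pos: [0.4643, 0.1185, 0.3188]
orientation: [2.024, 0.374, -2.025]
contact_force: [0.0, -0.2, -0.1]
grip_width: 1.0
```

```bash
cat > st.py <<'E'
from h import *
s=env.read_state();R=cv2.Rodrigues(s["orientation"])[0]
print(s["time"],s["ee_pos"].round(4),"x",R[:,0].round(3),"yaw y",np.degrees(np.arctan2(R[1,1],R[0,1])).round(2),s["grip_width"],s["contact_force"].round(2),"j",s["joint_pos"].round(2))
E
python3 st.py
```

```text
2.1 [0.4643 0.1185 0.3188] x [-0.001  0.002 -1.   ] yaw y -69.18 0.999546344231747 [ 0.01 -0.19 -0.08] j [-0.   -0.14  1.72  0.    1.57  1.2 ]
```

>>> move_arm --targets '[[[0,0.004,0.028,0,0],[0,0.004,0.028,0,0],[0,0.003,0.028,0,0],[0,0,0,-0.025,0],[0,0,0,-0.025,0],[0,0,0,-0.02,0],[0,0,0,0,0],[0,0,0,0,0]]]'

```text
time: 2.77
ee_pos: [0.4743, 0.1978, 0.2486]
orientation: [2.023, 0.367, -2.03]
contact_force: [0.3, -0.2, 0.7]
grip_width: 1.001
```

```bash
python3 st.py; python3 - <<'E'
from h import *
for n in("side","top"): save(grab(n),f"pics/{n}1.png")
E
```

```text
2.7667 [0.4743 0.1978 0.2486] x [-0.003 -0.001 -1.   ] yaw y -69.48 1.0010028076877713 [ 0.25 -0.2   0.71] j [ 0.16 -0.02  1.73 -0.    1.43  1.37]
```

View pics/side1.png

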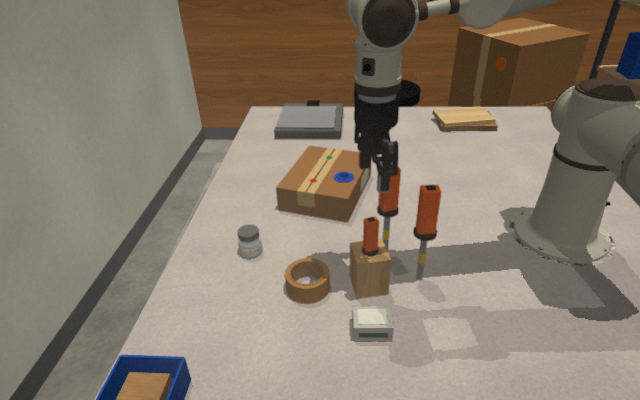

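The open fingers, at about (380,165), hang just over the small probe at (371,235), and the tall probes are clear. I'll check the settled pose.

```bash
python3 st.py; python3 -c "
from h import *
grab('top')"; python3 st.py
```

```text
2.8667 [0.4759 0.1981 0.2512] x [ 0.002  0.    -1.   ] yaw y -69.49 1.0041433128258095 [ 0.34  1.67 -0.1 ] j [ 0.16 -0.02  1.73 -0.    1.43  1.37]
2.9167 [0.4761 0.1981 0.2516] x [ 0.003  0.    -1.   ] yaw y -69.49 1.002189688863388 [-0.13 -0.26 -0.13] j [ 0.16 -0.02  1.73 -0.    1.43  1.37]
```

>>> move_arm --targets '[[[0,0,0.004,0,0],[0,0,0,0,0],[0,0,0,-0.02,0],[0,0,0,-0.02,0],[0,0,0,-0.02,0],[0,0,0,-0.018,0],[0,0,0,-0.015,0],[0,0,0,-0.014,0],[0,0,0,0,0],[0,0,0,0,0]]]'

```text
time: 3.75
ee_pos: [0.4749, 0.2023, 0.1426]
orientation: [2.025, 0.367, -2.027]
contact_force: [0.0, 0.1, 0.7]
grip_width: 0.997
```

```bash
python3 st.py; python3 - <<'E'
from h import *
for n in("side","top"):
    d=grab(n); save(d,f"pics/{n}2.png")
    if n=="side": S=d["color"][120:300,290:440]
cv2.imwrite("pics/c2.png",cv2.resize(S,(500,600),interpolation=cv2.INTER_CUBIC)[:,:,::-1])
E
python3 st.py
```

```text
3.75 [0.4749 0.2023 0.1426] x [-0.001 -0.    -1.   ] yaw y -69.46 0.9967109937867277 [0.01 0.07 0.68] j [0.17 0.09 1.84 0.   1.21 1.38]
3.85 [0.4761 0.2024 0.144 ] x [ 0.002  0.    -1.   ] yaw y -69.46 1.0024250095808183 [ 0.31 -0.35 -0.07] j [0.17 0.09 1.84 0.   1.21 1.38]
```

View pics/c2.png

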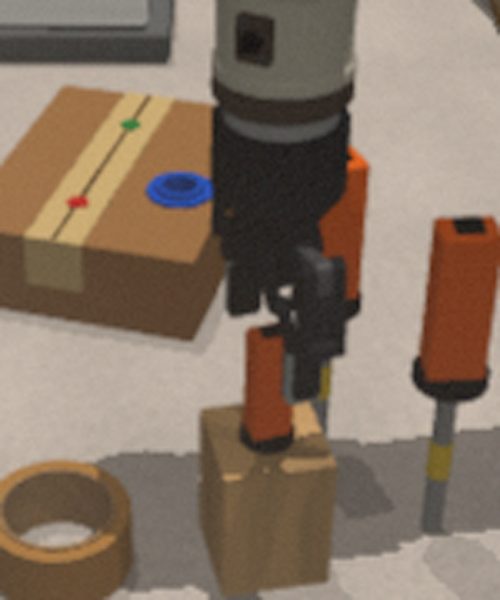

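The fingers straddle the handle, near finger at crop (305,370) and handle at (268,385), so I'll close.

>>> move_arm --targets '[[[120,0,0,0,0],[200,0,0,0,0],[255,0,0,0,0],[255,0,0,0,0],[255,0,0,0,0],[255,0,0,0,0],[255,0,0,0,0],[255,0,0,0,0],[255,0,0,0,0],[255,0,0,0,0]]]' --grip_force 50

```text
time: 4.68
ee_pos: [0.4753, 0.2022, 0.1428]
orientation: [2.027, 0.367, -2.026]
contact_force: [0.7, -1.4, 2.0]
grip_width: 0.227
```

```bash
python3 st.py; python3 - <<'E'
from h import *
d=grab("side"); S=d["color"][120:300,290:440]
cv2.imwrite("pics/c3.png",cv2.resize(S,(500,600),interpolation=cv2.INTER_CUBIC)[:,:,::-1])
E
python3 st.py
```

```text
4.6833 [0.4753 0.2022 0.1428] x [ 0. -0. -1.] yaw y -69.47 0.22741493060668544 [ 0.71 -1.44  2.02] j [ 0.17  0.09  1.84 -0.    1.21  1.38]
4.7333 [0.4753 0.2021 0.1428] x [ 0.001 -0.    -1.   ] yaw y -69.47 0.22421759732830532 [-0.09 -1.15  3.19] j [ 0.17  0.09  1.84 -0.    1.21  1.38]
```

View pics/c3.png

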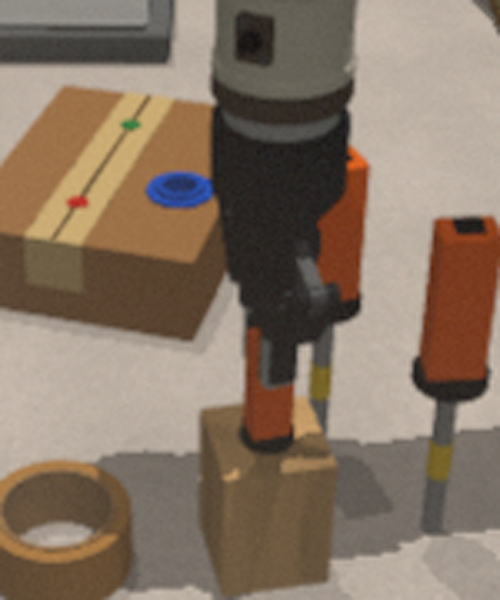

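The fingers hold the handle at an opening of about 19 mm, in agreement with its 20 mm width. I'll lift straight up.

>>> move_arm --targets '[[[255,0,0,0.006,0],[255,0,0,0.01,0],[255,0,0,0.014,0],[255,0,0,0.016,0],[255,0,0,0.016,0],[255,0,0,0.016,0],[255,0,0,0.016,0],[255,0,0,0.016,0],[255,0,0,0.016,0],[255,0,0,0.01,0],[255,0,0,0.004,0],[255,0,0,0,0]]]'

```text
time: 5.73
ee_pos: [0.4755, 0.2024, 0.2837]
orientation: [2.028, 0.367, -2.024]
contact_force: [-0.1, -0.6, -2.6]
grip_width: 0.222
```

```bash
python3 st.py; python3 - <<'E'
from h import *
import pickle
d=grab("side"); save(d,"pics/side4.png");pickle.dump(dict(d),open("side4.pkl","wb"))
d=grab("top"); save(d,"pics/top4.png");pickle.dump(dict(d),open("top4.pkl","wb"))
E
python3 st.py
```

```text
5.7333 [0.4755 0.2024 0.2837] x [ 0.002  0.    -1.   ] yaw y -69.47 0.2219979713746395 [-0.07 -0.57 -2.59] j [ 0.17 -0.03  1.68  0.    1.49  1.38]
5.8333 [0.4747 0.2022 0.2818] x [-0.001 -0.    -1.   ] yaw y -69.47 0.2250078420238967 [ 0.99 -0.19 -1.02] j [ 0.17 -0.03  1.68  0.    1.49  1.38]
```

View pics/side4.png

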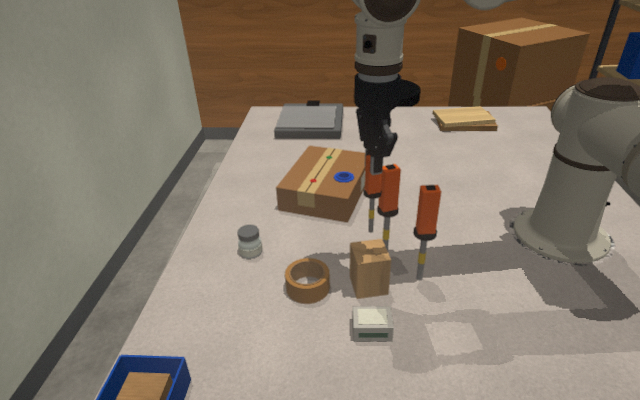

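View pics/top4.png

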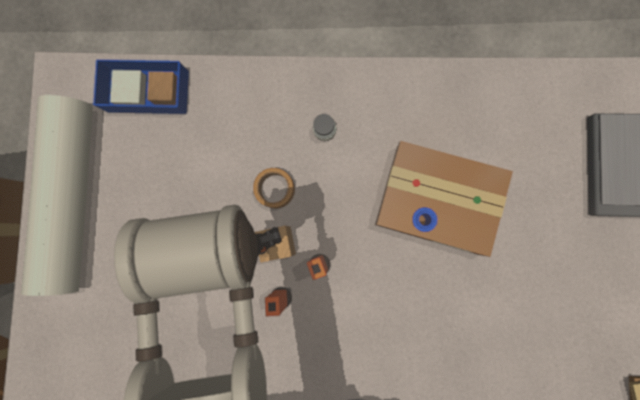

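Lifted: side view shows the held probe's stem from (372,196) down to its tip near (371,232), with the yellow band at (371,212), clear of the block. I'll check the stem against predicted positions.

```bash
python3 - <<'E'
from h import *
import pickle
d=pickle.load(open("side4.pkl","rb"))
x,y,z=.4755,.2023,.2828
im=cv2.resize(d["color"][140:260,330:420],(600,800),interpolation=cv2.INTER_CUBIC)[:,:,::-1].copy()
k=800/120
for dz in(-.046,-.09,-.135):
    p=proj(d,[x,y,z+dz]); print(dz,p)
    q=((p-[330,140]+.5)*k).astype(int); q[0]=int((p[0]-330+.5)*600/90); cv2.drawMarker(im,tuple(int(a) for a in q),(255,0,255),0,20,1)
cv2.imwrite("pics/c4.png",cv2.resize(im,(450,600)))
E
```

```text
-0.046 [371.39031164 194.29942335]
-0.09 [370.54174564 213.21936808]
-0.135 [369.72719968 231.50671145]
```

View pics/c4.png

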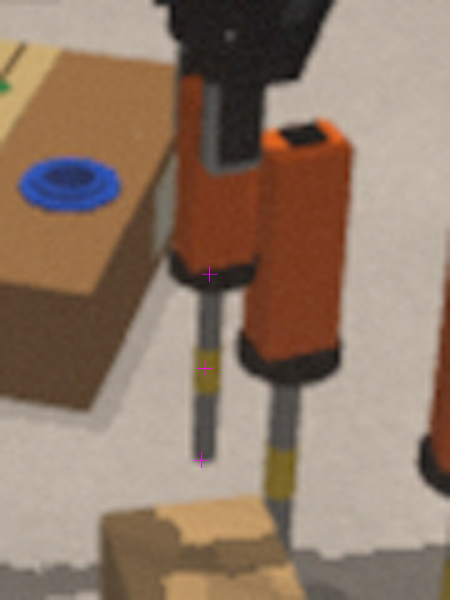

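The predicted and seen stem agree to under 1 mm, and the tip is about 0.136 below the TCP. I'll carry it to a point over the red dot, swinging wide of the tall probes.

>>> move_arm --targets '[[[255,0.008,-0.004,0,0],[255,0.012,-0.01,0,0],[255,0.01,-0.018,0,0],[255,0.01,-0.018,0,0],[255,0.01,-0.018,0,0],[255,0.01,-0.018,0,0],[255,0.01,-0.018,0,0],[255,0.01,-0.018,0,0],[255,0.01,-0.018,0,0],[255,0.01,-0.018,0,0],[255,0.01,-0.018,0,0],[255,0.01,-0.018,0,0]]]'

```text
time: 6.83
ee_pos: [0.5959, 0.0058, 0.2815]
orientation: [2.025, 0.366, -2.028]
contact_force: [-0.1, 0.6, -1.6]
grip_width: 0.225
```

>>> move_arm --targets '[[[255,0.004,-0.018,0,0],[255,0.004,-0.018,0,0],[255,0.004,-0.018,0,0],[255,0.004,-0.018,0,0],[255,0.004,-0.018,0,0],[255,0.004,-0.018,0,0],[255,0.001,-0.01,0,0],[255,0,-0.006,0,0],[255,0,0,0,0],[255,0,0,0,0]]]'

```text
time: 7.67
ee_pos: [0.62, -0.1157, 0.2822]
orientation: [2.026, 0.367, -2.027]
contact_force: [-0.5, 0.5, -1.5]
grip_width: 0.225
```

```bash
python3 st.py; python3 - <<'E'
from h import *
import pickle
d=grab("top"); save(d,"pics/top5.png");pickle.dump(dict(d),open("top5.pkl","wb"))
d=grab("side"); save(d,"pics/side5.png");pickle.dump(dict(d),open("side5.pkl","wb"))
cv2.imwrite("pics/c5.png",cv2.resize(d["color"][70:220,260:400],(560,600),interpolation=cv2.INTER_CUBIC)[:,:,::-1])
E
python3 st.py
```

```text
7.6667 [ 0.62   -0.1157  0.2822] x [-0.001  0.001 -1.   ] yaw y -69.49 0.2245276580242402 [-0.48  0.53 -1.46] j [-0.38  0.27  1.35  0.    1.52  0.84]
7.7667 [ 0.6201 -0.1149  0.2825] x [-0.  0. -1.] yaw y -69.42 0.22753273690252349 [ 0.19 -0.07 -1.7 ] j [-0.37  0.27  1.35  0.    1.52  0.84]
```

View pics/c5.png

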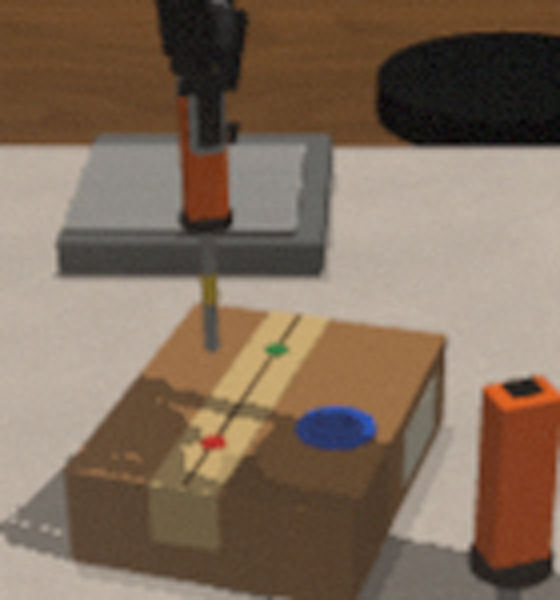

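View pics/top5.png

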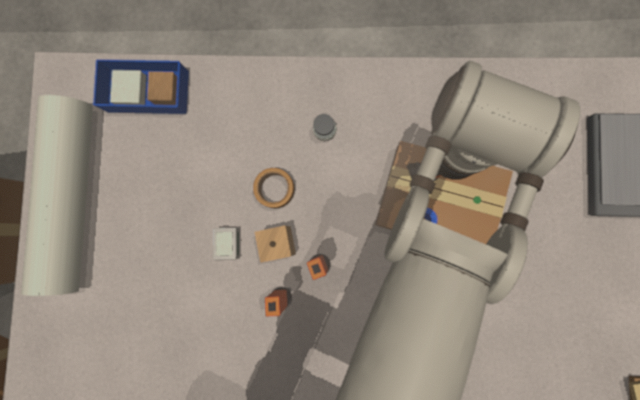

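Side crop: tip at (210,350), directly above the red dot (212,442), upright. I'll lower most of the way and check.

>>> move_arm --targets '[[[255,0.001,-0.001,-0.005,0],[255,0,0,-0.008,0],[255,0,0,-0.008,0],[255,0,0,-0.008,0],[255,0,0,-0.006,0],[255,0,0,-0.003,0],[255,0,0,0,0],[255,0,0,0,0]]]'

```text
time: 8.43
ee_pos: [0.6211, -0.1168, 0.2445]
orientation: [2.026, 0.367, -2.026]
contact_force: [0.2, 0.2, -1.4]
grip_width: 0.22
```

```bash
cat > tip.py <<'E'
from h import *
import sys,pickle
fn=sys.argv[1]
sz=[];
s0=env.read_state()["ee_pos"]; d=grab("side"); s1=env.read_state()["ee_pos"]; tcp=(s0+s1)/2
print("tcp",s0.round(4),s1.round(4))
im=d["color"]; u0,v0,w,hh=270,110,100,90; k=6
c=cv2.resize(im[v0:v0+hh,u0:u0+w],None,fx=k,fy=k,interpolation=cv2.INTER_CUBIC)[:,:,::-1].copy()
for P in([tcp[0],tcp[1],tcp[2]-.136],[tcp[0],tcp[1],tcp[2]-.046],[.6208,-.1166,.076]):
    p=proj(d,P);print("pred",p.round(1)); q=((p-[u0,v0]+.5)*k).astype(int); cv2.drawMarker(c,(int(q[0]),int(q[1])),(255,0,255),0,14,1)
cv2.imwrite(fn,c)
E
python3 tip.py pics/c6.png; python3 st.py
```

```text
tcp [ 0.6211 -0.1168  0.2445] [ 0.6213 -0.1169  0.245 ]
pred [312.1 169.6]
pred [310.8 138.9]
pred [312.7 180.1]
8.4833 [ 0.6213 -0.1169  0.245 ] x [ 0.001 -0.    -1.   ] yaw y -69.47 0.22388308043388194 [-0.63 -0.13 -1.28] j [-0.38  0.29  1.4  -0.    1.45  0.84]
```

View pics/c6.png

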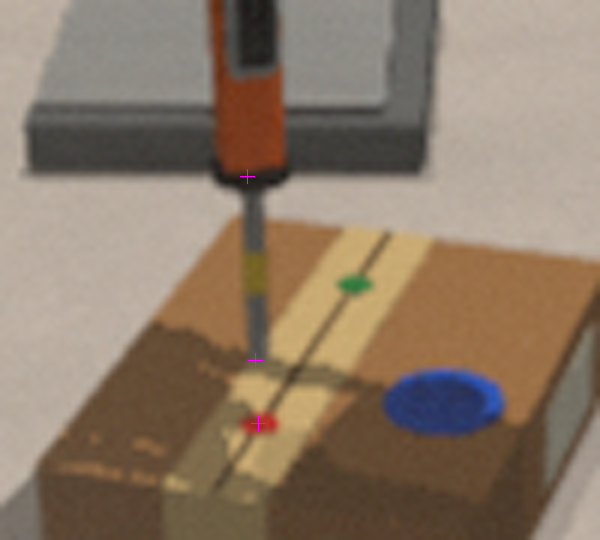

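The tip is at crop (257,360), as predicted, over the red dot at (258,423). I'll lower to about 11 mm above the seam.

>>> move_arm --targets '[[[255,0,0,-0.003,0],[255,0,0,-0.005,0],[255,0,0,-0.005,0],[255,0,0,-0.005,0],[255,0,0,-0.003,0],[255,0,0,0,0],[255,0,0,0,0],[255,0,0,0,0]]]'

```text
time: 9.15
ee_pos: [0.6212, -0.1168, 0.2238]
orientation: [2.026, 0.367, -2.026]
contact_force: [0.2, -0.3, -1.4]
grip_width: 0.227
```

```bash
python3 tip.py pics/c7.png; python3 st.py
```

```text
tcp [ 0.6212 -0.1168  0.2238] [ 0.6213 -0.1169  0.224 ]
pred [312.3 176.3]
pred [311.1 146.2]
pred [312.7 180.1]
9.2 [ 0.6213 -0.1169  0.224 ] x [ 0.001 -0.    -1.   ] yaw y -69.47 0.2241008968227654 [ 0.26  0.37 -2.18] j [-0.38  0.3   1.43 -0.    1.41  0.84]
```

View pics/c7.png

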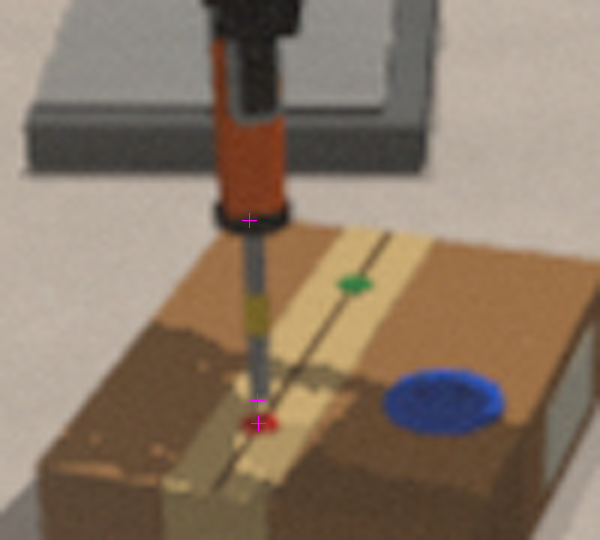

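The tip at crop (259,404) is about 1 cm above the red dot (259,423). I'll sweep slowly at about 5 cm/s.

>>> move_arm --targets '[[[255,-0.0005,-0.002,0,0],[255,-0.001,-0.003,0,0],[255,-0.001,-0.004,0,0],[255,-0.001,-0.004,0,0],[255,-0.001,-0.004,0,0],[255,-0.001,-0.004,0,0],[255,-0.001,-0.004,0,0],[255,-0.001,-0.004,0,0],[255,-0.001,-0.004,0,0],[255,-0.001,-0.004,0,0],[255,-0.001,-0.003,0,0],[255,-0.001,-0.002,0,0]]]'

```text
time: 10.2
ee_pos: [0.6095, -0.1592, 0.2236]
orientation: [2.026, 0.367, -2.026]
contact_force: [-0.2, -0.0, -0.2]
grip_width: 0.231
```

```bash
python3 tip.py pics/c8.png; python3 st.py
```

```text
tcp [ 0.6095 -0.1592  0.2236] [ 0.6094 -0.1595  0.2236]
pred [317.9 168.7]
pred [316.9 139.2]
pred [312.7 180.1]
10.25 [ 0.6094 -0.1595  0.2236] x [-0. -0. -1.] yaw y -69.5 0.22399581818148326 [-0.41 -0.4  -0.95] j [-0.45  0.3   1.43 -0.    1.41  0.77]
```

View pics/c8.png

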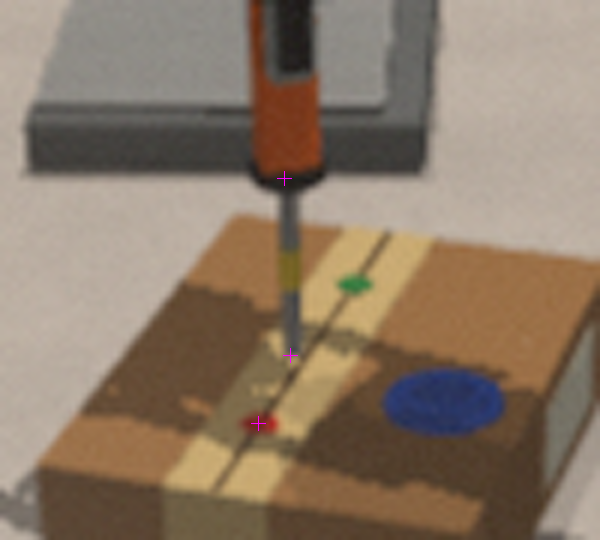

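On the line: tip at crop (291,358), with 0 mm x offset from the seam line. Continuing.

>>> move_arm --targets '[[[255,-0.0005,-0.002,0,0],[255,-0.001,-0.004,0,0],[255,-0.001,-0.004,0,0],[255,-0.001,-0.004,0,0],[255,-0.001,-0.004,0,0],[255,-0.0015,-0.004,0,0],[255,-0.001,-0.004,0,0],[255,-0.001,-0.004,0,0],[255,-0.001,-0.004,0,0],[255,-0.001,-0.004,0,0],[255,-0.0015,-0.004,0,0],[255,-0.001,-0.004,0,0]]]'

```text
time: 11.25
ee_pos: [0.5969, -0.2052, 0.2236]
orientation: [2.026, 0.367, -2.026]
contact_force: [-0.7, 0.5, -0.7]
grip_width: 0.224
```

>>> move_arm --targets '[[[255,-0.001,-0.004,0,0],[255,-0.001,-0.004,0,0],[255,-0.001,-0.004,0,0],[255,-0.001,-0.004,0,0],[255,-0.0015,-0.004,0,0],[255,-0.001,-0.004,0,0],[255,-0.001,-0.004,0,0],[255,-0.001,-0.004,0,0],[255,-0.001,-0.004,0,0],[255,-0.001,-0.004,0,0],[255,-0.0015,-0.004,0,0],[255,-0.0005,-0.002,0,0]]]'

```text
time: 12.25
ee_pos: [0.5844, -0.2514, 0.2236]
orientation: [2.026, 0.366, -2.027]
contact_force: [0.2, 0.8, -1.6]
grip_width: 0.222
```

```bash
python3 tip.py pics/c9.png; python3 st.py
```

```text
tcp [ 0.5844 -0.2514  0.2236] [ 0.5843 -0.2516  0.2236]
pred [328.7 153.5]
pred [328.2 125.1]
pred [312.7 180.1]
12.3 [ 0.5843 -0.2516  0.2236] x [-0. -0. -1.] yaw y -69.51 0.2232728150075909 [-0.11  0.22 -1.17] j [-0.6   0.32  1.41 -0.    1.41  0.62]
```

View pics/c9.png

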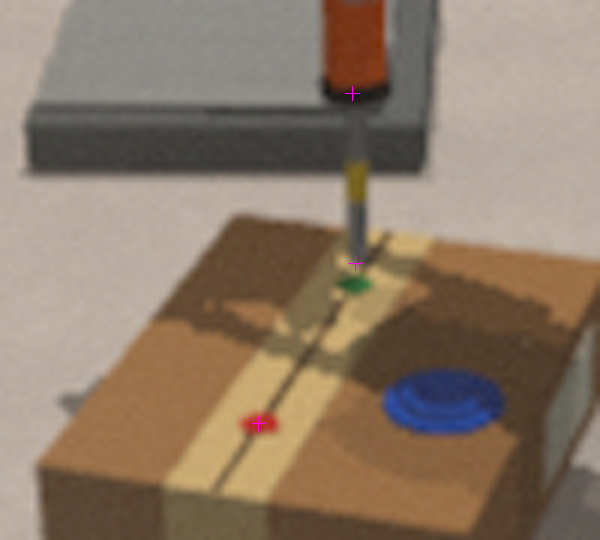

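Green dot reached: tip at crop (357,266), dot at (355,285). I'll go straight up, then over the sleeve mouth at about (0.538, -0.136).

>>> move_arm --targets '[[[255,0,0,0.005,0],[255,0,0,0.01,0],[255,0,0,0.012,0],[255,0,0,0.012,0],[255,0,0,0.008,0],[255,0,0,0.003,0],[255,-0.002,0.006,0,0],[255,-0.004,0.01,0,0],[255,-0.005,0.012,0,0],[255,-0.005,0.012,0,0],[255,-0.005,0.012,0,0],[255,-0.005,0.012,0,0]]]'

```text
time: 13.3
ee_pos: [0.5575, -0.185, 0.2724]
orientation: [2.025, 0.369, -2.028]
contact_force: [1.1, 0.8, -1.5]
grip_width: 0.226
```

>>> move_arm --targets '[[[255,-0.005,0.012,0,0],[255,-0.005,0.012,0,0],[255,-0.005,0.012,0,0],[255,-0.004,0.01,0,0],[255,-0.001,0.005,0,0],[255,0,0,-0.005,0],[255,0,0,-0.01,0],[255,0,0,-0.01,0],[255,0,0,-0.005,0],[255,0,0,0,0],[255,0,0,0,0],[255,0,0,0,0]]]'

```text
time: 14.3
ee_pos: [0.5388, -0.1361, 0.2437]
orientation: [2.027, 0.366, -2.026]
contact_force: [0.2, 0.3, -1.9]
grip_width: 0.22
```

```bash
python3 st.py; sed -i 's/\[.6208,-.1166,.076\]/[.538,-.1362,.083]/; s/u0,v0,w,hh=270,110,100,90/u0,v0,w,hh=300,110,80,90/' tip.py; python3 tip.py pics/c10.png; python3 -c "
from h import *
d=grab('top');save(d,'pics/top10.png')"; python3 st.py
```

```text
14.3 [ 0.5388 -0.1361  0.2437] x [ 0. -0. -1.] yaw y -69.49 0.22002942204890763 [ 0.19  0.29 -1.86] j [-0.46  0.1   1.63 -0.    1.42  0.75]
tcp [ 0.5388 -0.1361  0.2437] [ 0.5389 -0.1361  0.244 ]
pred [343.  166.7]
pred [343.1 136.2]
pred [343.3 174.7]
14.4 [ 0.5389 -0.1361  0.2441] x [ 0.001 -0.    -1.   ] yaw y -69.48 0.22656885280445363 [ 0.03 -0.02 -1.59] j [-0.46  0.09  1.63  0.    1.42  0.75]
```

View pics/c10.png

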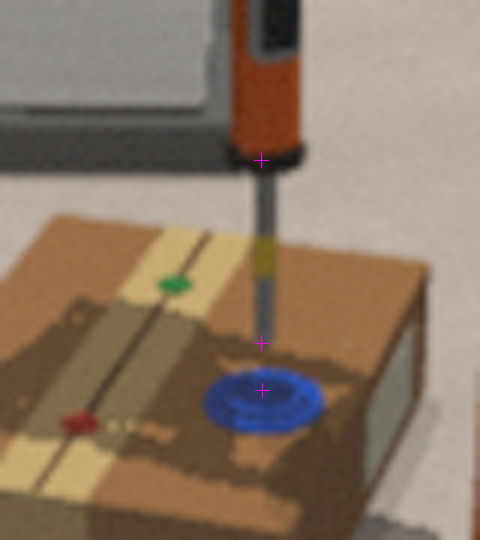

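View pics/top10.png

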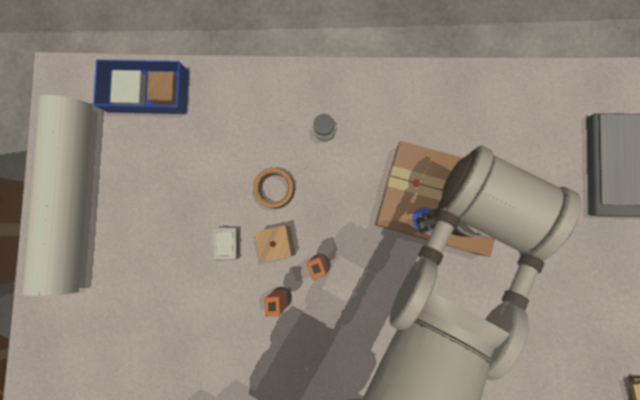

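In the side crop, the stem (264,300) and tip (264,341) are centred on the sleeve (264,400). I'll check the depth direction by overlaying the mouth and flange circles on the starting images.

```bash
python3 - <<'E'
from m import *
out=[]
for d,(u0,v0) in((T,(405,200)),(S,(323,157))):
    k=10;c=cv2.resize(d["color"][v0:v0+40,u0:u0+40],None,fx=k,fy=k,interpolation=cv2.INTER_CUBIC)[:,:,::-1].copy()
    for r,z,col in((.014,.083,(255,255,255)),(.020,.083,(0,255,255)),(.028,.0755,(0,0,255))):
        pts=[((proj(d,[.538+r*np.cos(a),-.1362+r*np.sin(a),z])-[u0,v0]+.5)*k).astype(int) for a in np.linspace(0,6.28,40)]
        cv2.polylines(c,[np.array(pts,np.int32)],True,col,1)
    out.append(c)
cv2.imwrite("pics/c11.png",np.hstack(out))
E
```

```text
(no output)
```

View pics/c11.png

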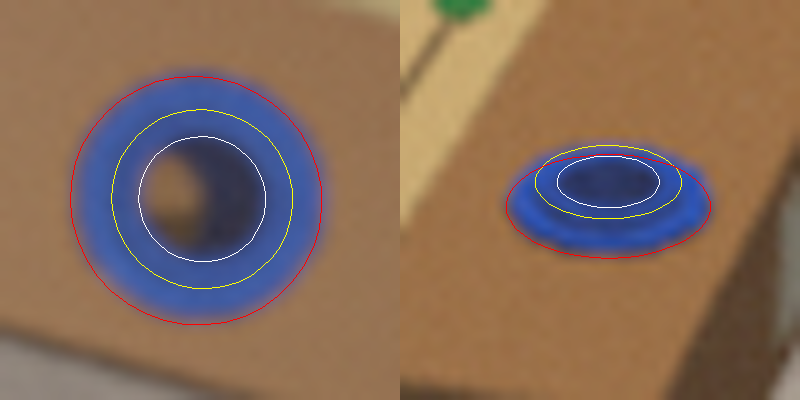

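The overlaid circles fit the mouth and flange in both views, to about 1 mm. I'll lower straight down in two steps.

>>> move_arm --targets '[[[255,0,-0.0005,-0.003,0],[255,0,0,-0.005,0],[255,0,0,-0.005,0],[255,0,0,-0.005,0],[255,0,0,-0.005,0],[255,0,0,-0.005,0],[255,0,0,-0.005,0],[255,0,0,-0.002,0],[255,0,0,0,0],[255,0,0,0,0]]]'

```text
time: 15.23
ee_pos: [0.5386, -0.1363, 0.2086]
orientation: [2.026, 0.367, -2.026]
contact_force: [-0.2, 1.2, -1.1]
grip_width: 0.226
```

```bash
python3 st.py; python3 tip.py pics/c12.png
```

```text
15.2333 [ 0.5386 -0.1363  0.2086] x [-0.  0. -1.] yaw y -69.47 0.22564437197964168 [-0.18  1.19 -1.09] j [-0.47  0.12  1.67  0.    1.35  0.75]
tcp [ 0.5386 -0.1363  0.2086] [ 0.5388 -0.1364  0.2089]
pred [343.1 177.9]
pred [343.2 148.4]
pred [343.3 174.7]
```

View pics/c12.png

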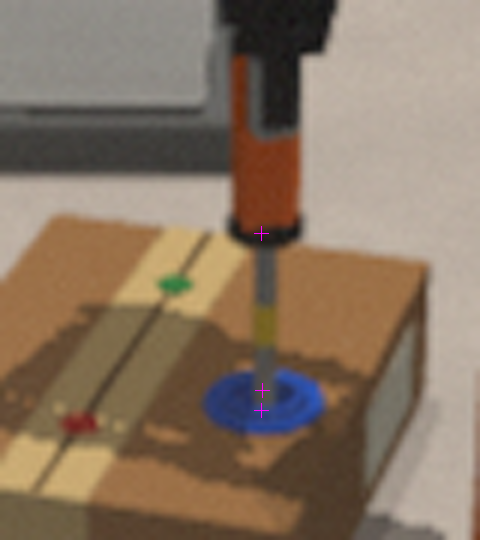

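The stem enters the middle of the mouth at crop (264,392). Continuing down another 35 mm.

>>> move_arm --targets '[[[255,0,0,-0.003,0],[255,0,0,-0.005,0],[255,0,0,-0.005,0],[255,0,0,-0.005,0],[255,0,0,-0.005,0],[255,0,0,-0.005,0],[255,0,0,-0.004,0],[255,0,0,-0.002,0],[255,0,0,0,0],[255,0,0,0,0],[255,0,0,0,0],[255,0,0,0,0]]]'

```text
time: 16.28
ee_pos: [0.5389, -0.1364, 0.175]
orientation: [2.027, 0.366, -2.025]
contact_force: [0.8, 0.3, -0.6]
grip_width: 0.226
```

```bash
python3 st.py; python3 tip.py pics/c13.png; python3 - <<'E'
from h import *
d=grab("top");save(d,"pics/top13.png"); print(env.read_state()["qvel"].round(4))
import pickle
T=pickle.load(open("top0.pkl","rb"))
df=cv2.absdiff(T["color"],d["color"]).max(2)
for n,(u,v,r) in dict(tape=(273,188,25),box=(226,242,16),jar=(324,127,16)).items(): print(n,df[v-r:v+r,u-r:u+r].mean())
E
python3 st.py
```

```text
16.2833 [ 0.5389 -0.1364  0.175 ] x [ 0.001 -0.    -1.   ] yaw y -69.47 0.22643883039571613 [ 0.79  0.33 -0.59] j [-0.47  0.15  1.71 -0.    1.28  0.75]
tcp [ 0.5389 -0.1364  0.175 ] [ 0.5388 -0.1364  0.175 ]
pred [343.  188.3]
pred [343.1 159.7]
pred [343.3 174.7]
[0.0007 0.0002 0.0017 0.     0.0002 0.0003]
tape 4.7784
box 5.15625
jar 4.3525390625
16.3833 [ 0.5388 -0.1364  0.1749] x [ 0.001 -0.    -1.   ] yaw y -69.47 0.22354897631019272 [ 0.33 -0.23 -1.56] j [-0.47  0.15  1.71  0.    1.28  0.75]
```

View pics/c13.png

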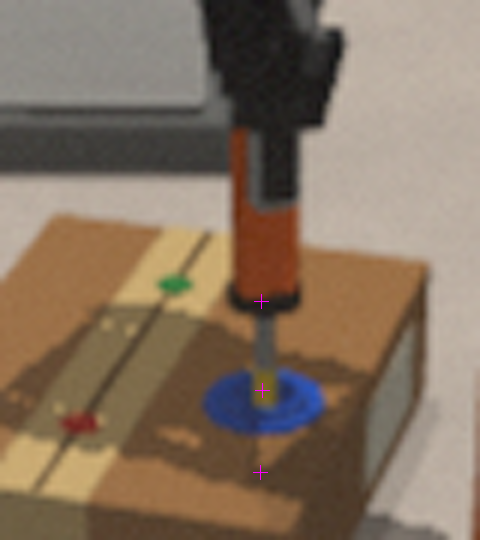

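The yellow band at crop (264,388) sits level with the mouth centre (263,391), centred and still. The bystanders look unchanged. I'll let it settle, then hand in.

>>> move_arm --targets '[[[255,0,0,0,0],[255,0,0,0,0],[255,0,0,0,0],[255,0,0,0,0],[255,0,0,0,0],[255,0,0,0,0]]]'

```text
time: 16.88
ee_pos: [0.5386, -0.1363, 0.1746]
orientation: [2.026, 0.367, -2.026]
contact_force: [1.5, 0.9, -2.0]
grip_width: 0.221
```

```bash
python3 st.py; python3 -c "
from h import *
print(env.finish_job())"
```

```text
16.8833 [ 0.5386 -0.1363  0.1746] x [-0. -0. -1.] yaw y -69.47 0.22146968289078625 [ 1.49  0.89 -2.01] j [-0.47  0.15  1.71 -0.    1.28  0.75]
the job is handed in; nothing more can be done
None
```

I took the smallest orange-handled probe out of its block and swept its tip along the seam from the red dot to the green dot, about 1 cm above the tape at about 5 cm/s. I then lowered the stem into the blue sleeve and handed the job in at 16.9 s with the probe still in the fingers. The hand-in gave no verdict.

My last checks showed:
- **Depth:** the tip was about 44 mm below the mouth, worked out from the arm's pose, and the side view showed the yellow band level with the mouth.
- **Centring:** the stem was within about 1–2 mm of the bore axis.
- **Upright and still:** the tool pointed straight down to within about 0.002 rad, with near-zero joint speeds.
- **Bystanders:** the tape roll, label box and jar looked unchanged in the top view.

**Disagreements:**
- One lateral move before the grasp fell 4 mm short, and I corrected it before closing the fingers.
- The two cameras differed by 1–2 mm on the dots and the sleeve position worked out from them, so I used the average.
- The wrist force readings scattered by about 1–2 N, too coarse to rule out a light touch on the carton or sleeve; the pictures showed none.

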